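# Clear the press scrap off the die plate into the scrap tray

## Task

Slide the blue scrap tray across the bench until its long wall is snug and square against the side of the rust-brown die plate it stands beside, before any scrap leaves the plate. Then clear all three pieces of scrap (round steel, L-shaped aluminium, copper T-piece) off the plate so that they lie inside the tray, none perched on its rim, leaving the tray snug and square against the plate. Do not disturb the finished gold cap on the plate, the stack of gold lids or the oil can.

Things in the scene. Friction and masses are not known exactly. Their poses are not given: they have to be found in the camera images.
- die_plate: Rust-brown steel lower die plate, fixed to the bench: 260 (x) x 260 (y) x 60 mm high, flat top. Origin: centre of its underside, z up; its sides along which the tray is set are the faces at y = +130 and y = -130 mm. On its top, at x = +105, y = +100 and -100 mm, stand two guide pillars 34 mm in diameter, 75 mm tall (to 135 mm above the bench). Dark circles on top are flat marks.
- tray: Blue open-topped steel scrap tray, loose on the bench to the left or right of the die plate: 200 (x) x 120 (y) x 45 mm high outside, walls and floor 4 mm, 0.7 kg. Origin: centre of its underside, z up. A long wall (parallel to x) goes against the plate; the rim is then 15 mm below the plate's top.
- slug_round: Round steel slug (scrap) on the plate, 36 mm in diameter, 18 mm high, about 0.13 kg. Origin: its centre, z along its axis.
- slug_angle: L-shaped aluminium-coloured offcut (scrap) on the plate, 38 x 38 x 18 mm high, both legs 15 mm wide, about 0.1 kg. Origin: centre of the enclosing 38 x 38 x 18 mm block; one leg lies along x at the -y side, the other along y at the -x side.
- slug_tee: Copper-coloured offcut of T-section (scrap) on the plate, 46 (x) x 26 (y) x 20 mm high; the upper 10 mm is only 13 mm wide in y. About 0.15 kg. Origin: its centre.
- good_cap: Finished gold pressed cap lying on the plate towards the guide pillars: 60 mm in diameter, 10 mm high, 0.06 kg; to be left alone. Origin: centre of its underside.
- lid_stack: Stack of gold rectangular lids on the bench at the other side of the die plate from the tray: 130 (x) x 90 (y) x 48 mm high; to be left alone. Origin: centre of its underside.
- oil_can: Red oil can with a thin brass spout, beyond the plate: 68 mm in diameter, 130 mm high; to be left alone. Origin: centre of its underside.

How it is judged:
On the way:
1. the tray stands flat with a long wall within 12 mm of the plate's side, square to it within 7 degrees, while all the scrap is still on the plate ((y of tray in the frame of die_plate between 0.17 and 0.202 m or y of tray in the frame of die_plate between -0.202 and -0.17 m) and angle between the x axis of tray and the x axis of die_plate, either way round below 0.12 rad and angle between tray's own z axis and vertical below 0.08 rad and z of each of slug_round, slug_angle, slug_tee in the frame of die_plate above 0.06 m), for 0.2 s.
At the end, for the whole second after the job is handed in: All three pieces of scrap are inside the tray and stay there, their centres below its rim (a round piece may still rock on its edge inside); the tray stands flat on the bench with a long wall within 15 mm of the plate's side and square to it within 7 degrees (x of slug_round in the frame of tray between -0.098 and 0.098 m and y of slug_round in the frame of tray between -0.058 and 0.058 m and z of slug_round in the frame of tray between 0 and 0.044 m and x of slug_angle in the frame of tray between -0.098 and 0.098 m and y of slug_angle in the frame of tray between -0.058 and 0.058 m and z of slug_angle in the frame of tray between 0 and 0.044 m and x of slug_tee in the frame of tray between -0.098 and 0.098 m and y of slug_tee in the frame of tray between -0.058 and 0.058 m and z of slug_tee in the frame of tray between 0 and 0.044 m and (y of tray in the frame of die_plate between 0.17 and 0.205 m or y of tray in the frame of die_plate between -0.205 and -0.17 m) and angle between the x axis of tray and the x axis of die_plate, either way round below 0.12 rad and angle between tray's own z axis and vertical below 0.08 rad and linear speed of tray below 0.02 m/s); the robot touches nothing.
It fails at once if the finished cap is moved by more than 15 mm (distance of good_cap from where it was at the start of the episode above 0.015 m).
It fails at once if the lid stack is moved by more than 20 mm (distance of lid_stack from where it was at the start of the episode above 0.02 m).
It fails at once if the oil can is moved by more than 20 mm or tipped (distance of oil_can from where it was at the start of the episode above 0.02 m or angle between oil_can's own z axis and vertical above 0.3 rad).
It also fails if it takes over 61 s, if anything falls off the work surface, if the arm or the gripper's body presses on something with over 40 N, if the wrist force passes 120 N, or if a joint passes its speed limit or range.

## Robot

A 7-joint arm with a two-finger parallel gripper is mounted at the origin on the work surface. World frame = base frame: x ahead of the robot, y to its left, z up, the work surface at z = 0. Lengths are in m, angles in rad, forces in N, time in s.
With the tool pointing down it reaches from about 0.4 to 0.85 m from the base axis. Payload 10.4 kg.
Tool frame: the origin (TCP) lies between the finger pads; the fingertips stand manip.finger_overhang ahead of it and the grasp point (between the pads) lies 11 mm behind it (manip.finger_overhang is the distance from the TCP to the fingertips, in m); x points along the fingers, z is the direction in which the jaws open and shut, and the axes are right-handed (so a half turn about x gives the same grasp; the last joint's range is limited). The gripper opens to 85 mm and grips with 20 to 120 N. Pads are 22 mm wide; open, the fingers measure 114 mm over their backs; the gripper's body (76 mm by 85 mm) begins 54 mm behind the grasp point. The pads swing forward as they close: fully open they stand 13 mm farther back than shut.
Start: joints at [1.325, 0.332, -0.065, 1.46, 0.022, 1.35, -0.088], TCP at [0.138, -0.61, 0.239] pointing down, gripper open.
Joint ranges: [-2.6, 2.6], [-0.5, 2.12], [-1.47, 1.34], [0.16, 2.42], [-1.27, 4.41], [0.06, 2.06], [-2.6, 2.6]. Speed limits (rad/s): [2.22, 2.22, 2.79, 2.79, 3.14, 3.14, 3.14].

## Interface

Orientations are given as a unit quaternion [x, y, z, w].
In Python, from workcell import get_obs, camera, workorder, manip gives the robot as it stands. The module is installed in compiled form; this text tells all that it offers.
- The arm moves only by the tool play_rows, never from a script. Its argument "increments" is text: rows parted by semicolons, each of 4 numbers parted by spaces: the shift along the tool's x, y, z in m, then the turn about the tool's x in rad. A call has 1 to 20 rows; each row shifts and turns the pose as measured when the row begins, along the tool's axes as they then stand; what a row does not reach is not made up. A row lasts 1/10 s, in which the tool goes at most 50 mm and 8.59 degrees, less where a joint would pass 70% of its speed; a pose out of reach is approached as far as the arm can. A call is refused whole if a number of a shift passes 0.05 or a number of a turn 0.15, either way. A call with a gripper value outside its range is refused whole. "hand" is the gripper command: -1 is fully open, 1 is shut, values between are in proportion, set as the call begins (left out, the last holds). The fingers move at their own pace and stop on an object; "squeeze" is the grip in N (left out, the last holds). Time passes only in rows, so rows that do not move let the fingers close. It gives the time, the measured TCP pose, the force and the opening at its end, in the units of the state.
- get_obs(): the state, without advancing time (a new reading comes with each control period).
- camera(name): name is "scene" or "top"; returns a dict with "img" (420x560x3 uint8, blue, green, red), "fov_y" (degrees; the focal length in pixels is half the picture's height over the tangent of half this angle, whatever the lens; pixels are square), "cx", "cy" (the principal point, pixels), "R" (3x3) and "t" (3): a world point X has camera coordinates R X + t. Camera axes: x right, y down, z forward; pixel columns grow to the right and rows downward; lengths in m; the calibration is good to about 2 mm. A picture is of the moment at which its call begins. There is no depth.
- workorder.hand_in(): hands the job in, once; it reports no verdict.
The state is a dict: "clock": time; "joint_pos": joint angles; "joint_velocities": joint speeds; "tau": joint torques, N m; "position": TCP position; "ee_rot": TCP orientation; "ft_force": force on the tool from outside, world axes, zero at the start; "torque": the same for the moment, N m; "grip_width": opening from 0.0 (shut) to 1.0 (fully open).
Only numpy, scipy, OpenCV 4.12 (cv2) and the standard library are available. Lean on these libraries where they do the work, as an engineer would, in place of code of your own. Each camera call takes 0.05 s, during which the arm holds its last target.

## Working session

There is one attempt and no reset: what is moved stays moved. The work goes in short steps, Python scripts to look and compute and a tool call to move; the robot and the scene stay as the last step left them, time stands still between calls to the robot, and variables do not carry over. Pictures are saved under pics/ and viewed, and the job is handed in when it is done.

Besides the shell and the picture viewer there is one more tool, called after ">>>" as name(argument=value, ...) on one line, values as JSON. play_rows: Moves the arm, as the interface text tells. Its arguments: {"type":"object","properties":{"increments":{"type":"string"},"hand":{"type":"number"},"squeeze":{"type":"number"}},"required":["increments"]}

```bash
mkdir -p pics; python3 - <<'E'
from workcell import get_obs, camera, manip
import cv2,numpy as np
print(get_obs(), manip.finger_overhang)
for n in("scene","top"):
    c=camera(n); cv2.imwrite(f"pics/{n}0.png",c["img"]); print(n,c["fov_y"],c["cx"],c["cy"],np.round(c["R"],3).tolist(),np.round(c["t"],3).tolist())
E
```

```text
{'clock': 0.0, 'joint_pos': array([ 1.32540181,  0.33283714, -0.06469811,  1.46096078,  0.02159634,
        1.34987742, -0.08848356]), 'joint_velocities': array([-0.00266705, -0.00010878, -0.00107707,  0.00014292,  0.00113265,
        0.00103608, -0.00063002]), 'tau': array([ 4.01588632e-04, -6.25440717e+01,  4.94728459e-02, -3.91617107e+01,
        1.63824140e-02,  9.66484426e-03,  9.91041361e-06]), 'position': array([ 0.13801217, -0.60919738,  0.23852831]), 'ee_rot': array([ 0.44159617,  0.5528886 , -0.44101888,  0.55209543]), 'ft_force': array([-0.40052803,  0.20732722,  0.39754659]), 'torque': array([-0.03306687,  0.00439571,  0.01056003]), 'grip_width': 1.000179043462144} 0.008
scene 49.27581470773773 278.9483796374948 206.24441360337536 [[0.152, 0.988, 0.007], [0.532, -0.075, -0.844], [-0.833, 0.132, -0.537]] [-0.097, -0.277, 1.481]
top 43.38890430562963 286.7121314281971 210.2434257130399 [[-0.011, -1.0, 0.012], [-0.997, 0.01, -0.078], [0.078, -0.013, -0.997]] [0.007, 0.628, 1.0]
```

View pics/scene0.png

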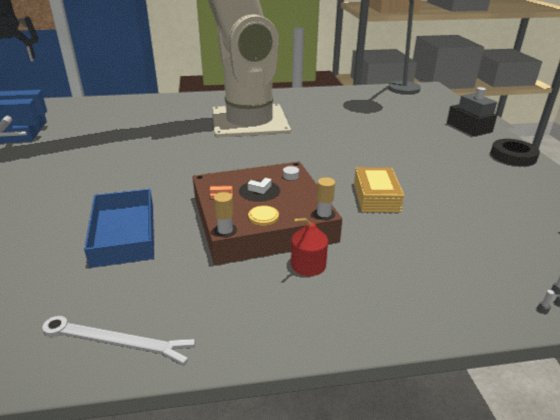

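View pics/top0.png

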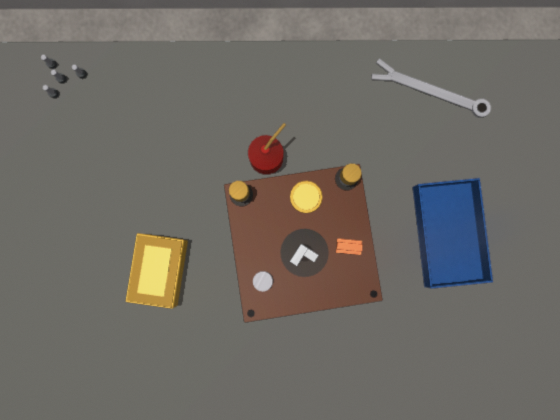

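The scene view shows the plate centred near (265,205) with the tray left of it at (122,225). In the top view the plate is at about (303,243), the tray at (452,233), the round slug at (263,281), the L at (303,254), the tee at (349,247) and the cap at (306,197). Next I'll measure these.

```bash
cat > h.py <<'E'
from workcell import get_obs, camera, manip
import cv2,numpy as np
def ray(c,u,v):
    f=c["img"].shape[0]/2/np.tan(np.radians(c["fov_y"])/2)
    d=c["R"].T@np.array([(u-c["cx"])/f,(v-c["cy"])/f,1]); o=-c["R"].T@c["t"]; return o,d
def onz(c,p,z):
    o,d=ray(c,*p); return (o+d*(z-o[2])/d[2])
def tri(c1,p1,c2,p2):
    o1,d1=ray(c1,*p1);o2,d2=ray(c2,*p2)
    d1=d1/np.linalg.norm(d1);d2=d2/np.linalg.norm(d2)
    s=np.linalg.lstsq(np.c_[d1,-d2],o2-o1,rcond=None)[0]
    a=o1+s[0]*d1;b=o2+s[1]*d2; return (a+b)/2,np.linalg.norm(a-b)
def proj(c,X):
    f=c["img"].shape[0]/2/np.tan(np.radians(c["fov_y"])/2)
    q=c["R"]@np.array(X)+c["t"]; return np.array([c["cx"]+f*q[0]/q[2],c["cy"]+f*q[1]/q[2]])
E
python3 - <<'E'
from h import *
for n in("scene","top"):
    im=cv2.imread(f"pics/{n}0.png")
    if n=="top": crops=dict(plate=(215,155,175,175),tray=(405,170,95,130))
    else: crops=dict(plate=(180,150,170,120),tray=(80,180,80,90))
    for k,(x,y,w,h) in crops.items():
        s=min(780//w,580//h); cv2.imwrite(f"pics/{n}_{k}.png",cv2.resize(im[y:y+h,x:x+w],None,fx=s,fy=s,interpolation=cv2.INTER_CUBIC)); print(n,k,s)
    hsv=cv2.cvtColor(im,cv2.COLOR_BGR2HSV)
    for k,lo,hi in (("blue",(105,120,40),(125,255,255)),("orange",(3,200,200),(12,255,255)),("grey",(0,0,150),(180,60,255)),("plate",(0,60,20),(12,220,110)),("gold",(22,150,150),(32,255,255))):
        m=cv2.inRange(hsv,lo,hi); cs,_=cv2.findContours(m,cv2.RETR_EXTERNAL,cv2.CHAIN_APPROX_NONE)
        for c in cs:
            if cv2.contourArea(c)>60:
                r=cv2.minAreaRect(c); M=cv2.moments(c); print(n,k,cv2.contourArea(c),np.round([M['m10']/M['m00'],M['m01']/M['m00']],1),np.round(cv2.boxPoints(r),1).tolist())
E
```

```text
scene plate 4
scene tray 6
scene blue 4336.5 [120.  228.1] [[79.0, 196.39999389648438], [149.8000030517578, 188.60000610351562], [157.60000610351562, 258.79998779296875], [86.9000015258789, 266.70001220703125]]
scene blue 5014.0 [29.6 82. ] [[-0.0, 30.0], [70.0, 30.0], [70.0, 142.0], [0.0, 142.0]]
scene blue 7043.0 [111.9  45.5] [[63.599998474121094, 0.10000000149011612], [143.10000610351562, -10.600000381469727], [156.8000030517578, 91.0999984741211], [77.30000305175781, 101.80000305175781]]
scene grey 4328.0 [520.9 389.4] [[468.0, 419.0], [468.0, 358.0], [559.0, 358.0], [559.0, 419.0]]
scene grey 1688.0 [115.3 336.3] [[39.900001525878906, 337.0], [44.29999923706055, 312.1000061035156], [194.8000030517578, 338.5], [190.39999389648438, 363.5]]
scene grey 103.5 [260.2 182.3] [[247.5, 180.5], [270.5, 176.1999969482422], [272.20001220703125, 185.3000030517578], [249.1999969482422, 189.60000610351562]]
scene grey 87.5 [290.7 169.5] [[283.0, 166.0], [298.0, 166.0], [298.0, 173.0], [283.0, 173.0]]
scene grey 364.5 [550.6 147.9] [[540.0, 135.0], [559.0, 135.0], [559.0, 164.0], [540.0, 164.0
[... 3112 characters left out ...]
102.5999984741211], [485.20001220703125, 120.80000305175781]]
top plate 1867.5 [304.2 252.2] [[280.0, 228.0], [329.0, 228.0], [329.0, 277.0], [280.0, 277.0]]
top plate 77.5 [252.3 193.6] [[227.8000030517578, 195.6999969482422], [251.60000610351562, 181.1999969482422], [261.1000061035156, 196.6999969482422], [237.3000030517578, 211.1999969482422]]
top plate 2545.0 [354.3 226.8] [[249.0, 180.0], [359.1000061035156, 161.60000610351562], [382.20001220703125, 300.1000061035156], [272.1000061035156, 318.5]]
top plate 169.0 [270.2 162.5] [[248.6999969482422, 163.1999969482422], [276.3999938964844, 138.10000610351562], [292.6000061035156, 156.10000610351562], [264.8999938964844, 181.10000610351562]]
```

```bash
ls pics
```

```text
scene0.png
scene_plate.png
scene_tray.png
top0.png
top_plate.png
top_tray.png
```

View pics/top_plate.png

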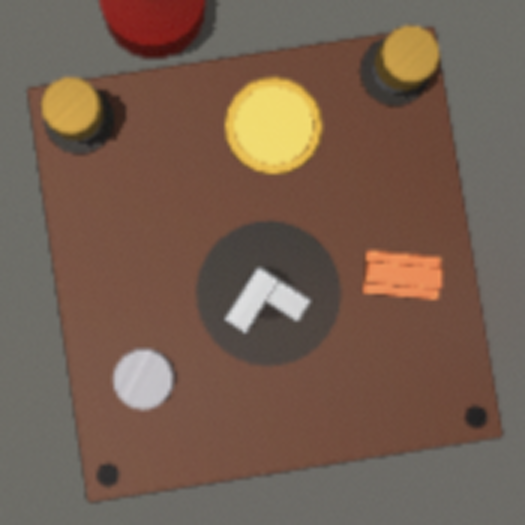

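View pics/top_tray.png

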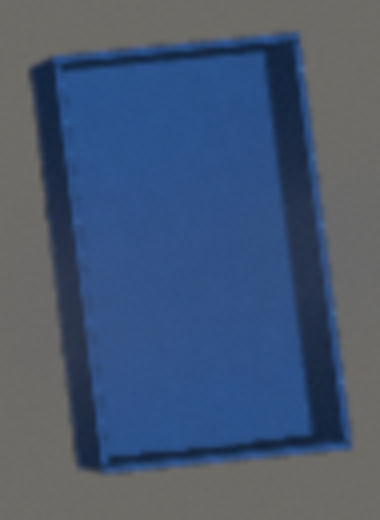

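View pics/scene_plate.png

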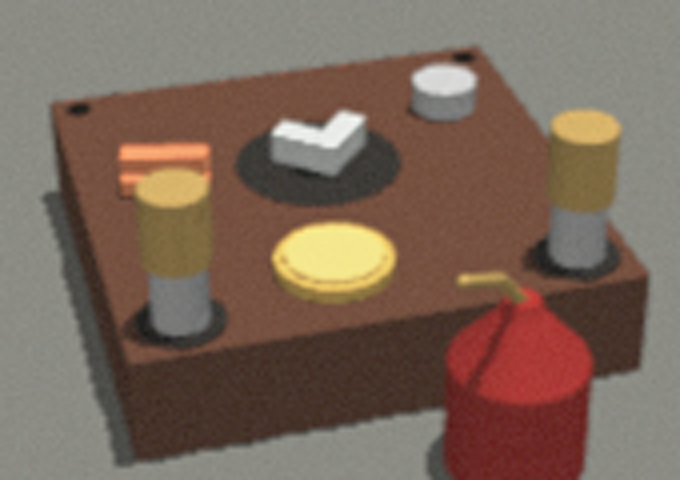

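View pics/scene_tray.png

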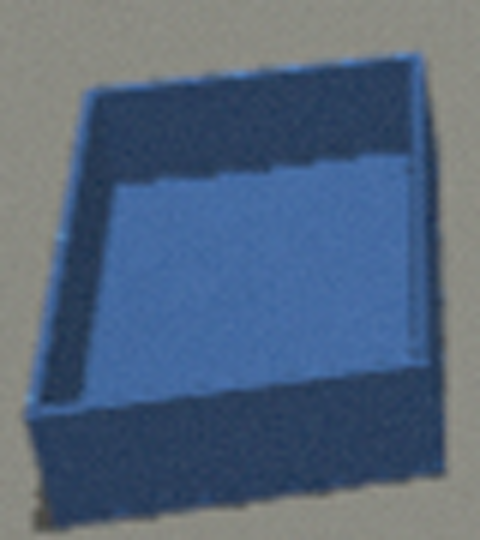

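```bash
cat > m.py <<'E'
from h import *
T=camera("top");S=camera("scene")
U=lambda p,o,s:((p[0]+.5)/s-.5+o[0],(p[1]+.5)/s-.5+o[1])
pt=[U(p,(215,155),3) for p in((27,88),(435,27),(502,436),(88,501))] #farL(+y),farR(-y),nearR(-y),nearL(+y)
ps=[U(p,(180,150),4) for p in((647,275),(130,362),(52,104),(478,47))]
tt=[U(p,(405,170),4) for p in((55,57),(299,33),(350,446),(103,468))]
ts=[U(p,(80,180),6) for p in((430,368),(30,410),(87,92),(420,55))]
def show(nm,a,b,z):
    P=np.array([onz(T,p,z) for p in a]);print(nm,"top@z",P[:,:2].round(4).tolist(),"ctr",P.mean(0).round(4))
    for p,q in zip(a,b):
        X,g=tri(T,p,S,q);print("  tri",X.round(4),round(g,4))
    d=P[1]-P[0];e=P[2]-P[1];print("  sides",np.linalg.norm(d[:2]),np.linalg.norm(e[:2]),"yaw of x axis",np.degrees(np.arctan2(-(P[2]-P[1]+P[3]-P[0])[1],-(P[2]-P[1]+P[3]-P[0])[0])))
    return P
P=show("plate",pt,ps,.06);Q=show("tray",tt,ts,.045)
c=P.mean(0)[:2];a=-(P[2]-P[1]+P[3]-P[0])[:2];ex=a/np.linalg.norm(a);ey=np.array([-ex[1],ex[0]])
loc=lambda X:np.round([(X[:2]-c)@ex,(X[:2]-c)@ey],4)
print("ex",ex)
pc=lambda p:U(p,(215,155),3)
sc=lambda p:U(p,(180,150),4)
for n,p,q,z in(("round",(143,378),(444,79),.078),("cap",(274,126),(334,256),.07),("pilR",(411,54),(175,187),.135),("pilL",(71,107),(584,127),.135),("tee",(403,275),(165,152),.08),
  ("L cor",(262,266),(322,142),.078)):
    X=onz(T,pc(p),z);Y,g=tri(T,pc(p),S,sc(q));print(n,X.round(4),loc(X),"tri",Y.round(4),round(g,4))
for n,p in(("Lend1",(236,327)),("Lend2",(304,308)),("Lc",(262,266)),("tee a",(366,273)),("tee b",(440,277))):
    X=onz(T,pc(p),.078);print(n,X.round(4),loc(X))
print("tray in plate",loc(Q.mean(0)),[loc(q).tolist() for q in Q])
o=onz(T,(265,155),.13);print("can",o,loc(o));o=onz(T,(283,125),.13);print("spout tip",o)
E
python3 m.py
```

```text
plate top@z [[0.6761, 0.1194], [0.7125, -0.1373], [0.4571, -0.1733], [0.4206, 0.0824]] ctr [ 0.5666 -0.0272  0.06  ]
  tri [0.6761 0.1187 0.0588] 0.0016
  tri [ 0.7127 -0.1366  0.0595] 0.0015
  tri [ 0.4569 -0.1731  0.058 ] 0.0011
  tri [0.4203 0.0824 0.0581] 0.0002
  sides 0.2592603740081177 0.2579948325488855 yaw of x axis 8.134748430881787
tray top@z [[0.675, -0.2514], [0.6855, -0.3692], [0.4886, -0.3857], [0.4796, -0.2682]] ctr [ 0.5822 -0.3186  0.045 ]
  tri [ 0.6753 -0.2509  0.0423] 0.0023
  tri [ 0.6853 -0.368   0.0462] 0.0014
  tri [ 0.4884 -0.3863  0.0433] 0.0003
  tri [ 0.4795 -0.2685  0.0441] 0.0001
  sides 0.11830162454923086 0.19765295648984463 yaw of x axis 4.853042914140729
ex [0.98993802 0.14150163]
round [0.4961 0.0475 0.078 ] [-0.0592  0.0839] tri [0.4961 0.0475 0.0785] 0.0001
cap [ 0.6498 -0.0345  0.07  ] [ 0.0813 -0.019 ] tri [ 0.6501 -0.0343  0.0672] 0.0006
pilR [ 0.6843 -0.1114  0.135 ] [ 0.1046 -0.1   ] tri [ 0.6845 -0.1106  0.134 ] 0.0019
pilL [0.6551 0.0861 0.135 ] [0.1037 0.0996] tri [0.6554 0.0863 0.1332] 0.0002
tee [ 0.5567 -0.1114  0.08  ] [-0.0217 -0.082 ] tri [ 0.5567 -0.1116  0.0787] 0.0
L cor [ 0.5631 -0.0256  0.078 ] [-0.0032  0.0021] tri [ 0.5628 -0.0274  0.0814] 0.004
Lend1 [ 0.5262 -0.0093  0.078 ] [-0.0374  0.0234]
Lend2 [ 0.5373 -0.0508  0.078 ] [-0.0323 -0.0193]
Lc [ 0.5631 -0.0256  0.078 ] [-0.0032  0.0021]
tee a [ 0.5582 -0.089   0.078 ] [-0.017 -0.06 ]
tee b [ 0.5553 -0.1343  0.078 ] [-0.0263 -0.1044]
tray in plate [-0.0258 -0.2907] [[0.0756, -0.2373], [0.0693, -0.3554], [-0.128, -0.3439], [-0.1202, -0.2263]]
can [0.71763742 0.03951315 0.13      ] [0.159  0.0447]
spout tip [0.77085453 0.00740562 0.13      ]
```

Every check agrees: the plate sides come out at 259 and 258 mm, the pillars sit at local (0.104, ±0.100), and triangulated heights are within 3 mm. The tray is at local y = −0.291 and 3.3° off square. Next I'll work out the move that puts the open fingers outside the tray's outer wall.

```bash
cat > g.py <<'E'
import sys
from h import *
from scipy.spatial.transform import Rotation as Ro
C=np.array([.5666,-.0272]);ex=np.array([.98994,.1415]);ey=np.array([-.1415,.98994])
def st(lx=None,ly=None,z=None,ang=0):
    o=get_obs();R=Ro.from_quat(o["ee_rot"]).as_matrix();p=o["position"]
    l=[(p[:2]-C)@ex,(p[:2]-C)@ey]
    ja=np.degrees(np.arctan2(R[1,2],R[0,2])-np.arctan2(ex[1],ex[0]))
    print("t",round(o["clock"],2),"world",p.round(4),"local",np.round(l,4),"toolx",R[:,0].round(3),"jaw local deg",round(ja,1),"F",o["ft_force"].round(1),"grip",round(o["grip_width"],3),"j",o["joint_pos"].round(2))
    if lx is None:return
    w=np.r_[C+lx*ex+ly*ey,z]-p
    print("delta tool xyz",(R.T@w).round(4))
    d=np.radians((ang-ja+90)%180-90) # about world z; tool x down => negative
    print("turn about tool x",round(-d*np.sign(-R[2,0]) if R[2,0]<0 else d,3))
    print("tool axes of plate +x,+y:",(R.T@np.r_[ex,0]).round(3),(R.T@np.r_[ey,0]).round(3))
if __name__=="__main__":
    a=[float(x) for x in sys.argv[1:]]
    st(*a)
E
python3 g.py -0.026 -0.39 0.12 0
```

```text
t 0.2 world [ 0.1381 -0.6093  0.2388] local [-0.5066 -0.5156] toolx [-0.     0.001 -1.   ] jaw local deg -85.4 F [-0.5 -0.1  0.1] grip 1.003 j [ 1.33  0.33 -0.06  1.46  0.02  1.35 -0.09]
delta tool xyz [ 0.1189  0.4892 -0.0863]
turn about tool x -1.49
tool axes of plate +x,+y: [-0.     0.997  0.081] [ 0.001  0.081 -0.997]
```

>>> play_rows(increments="0 0.04 -0.007 0;0 0.04 -0.007 0;0 0.04 -0.007 0;0 0.04 -0.007 0;0 0.04 -0.007 0;0 0.04 -0.007 0;0 0.04 -0.007 0;0 0.04 -0.007 0;0 0.04 -0.007 0;0 0.04 -0.007 0;0 0.04 -0.007 0;0 0.04 -0.007 0", hand=-1, squeeze=40)

```text
clock: 1.4
position: [0.5962, -0.4213, 0.2348]
ee_rot: [0.445, 0.551, -0.447, 0.547]
ft_force: [-0.2, -1.4, 0.3]
grip_width: 1.0
```

>>> play_rows(increments="0 0 0 -0.15;0 0 0 -0.15;0 0 0 -0.15;0 0 0 -0.15;0 0 0 -0.15;0 0 0 -0.15;0 0 0 -0.15;0 0 0 -0.15;0 0 0 -0.15;0 0 0 -0.14")

```text
clock: 2.4
position: [0.603, -0.4125, 0.2283]
ee_rot: [-0.045, 0.709, 0.052, 0.702]
ft_force: [-0.8, 0.4, -0.6]
grip_width: 1.002
```

```bash
python3 g.py -0.026 -0.39 0.12 0
```

```text
t 2.4 world [ 0.603  -0.4125  0.2283] local [-0.0185 -0.3866] toolx [-0.01   0.009 -1.   ] jaw local deg -0.2 F [-0.8  0.4 -0.6] grip 1.002 j [ 0.83  0.64 -0.5   1.1   0.28  1.48  0.52]
delta tool xyz [ 0.1084 -0.0046 -0.0065]
turn about tool x -0.004
tool axes of plate +x,+y: [-0.009  0.004  1.   ] [ 0.011  1.    -0.004]
```

>>> play_rows(increments="0.04 -0.001 -0.001 0;0.04 -0.001 -0.001 0;0.04 -0.001 -0.001 0;0.04 -0.001 -0.001 0;0.035 0 -0.001 0;0.015 0 0 0")

```text
clock: 3.0
position: [0.5977, -0.4168, 0.0137]
ee_rot: [-0.048, 0.707, 0.053, 0.704]
ft_force: [-0.5, -0.6, -0.7]
grip_width: 0.998
```

```bash
python3 g.py -0.026 -0.262 0.016 0
```

```text
t 3.0 world [ 0.5977 -0.4168  0.0137] local [-0.0244 -0.3901] toolx [-0.005  0.007 -1.   ] jaw local deg 0.1 F [-0.5 -0.6 -0.7] grip 0.998 j [ 0.84  0.79 -0.46  1.32  0.36  1.12  0.49]
delta tool xyz [-0.0013  0.1281 -0.0015]
turn about tool x 0.001
tool axes of plate +x,+y: [-0.004 -0.001  1.   ] [0.007 1.    0.001]
```

>>> play_rows(increments="-0.002 0.012 0 0;0 0.012 0 0;0 0.012 0 0;0 0.012 0 0;0 0.012 0 0;0 0.012 0 0;0 0.012 0 0;0 0.012 0 0;0 0.01 0 0")

```text
clock: 3.9
position: [0.5832, -0.3069, 0.0222]
ee_rot: [-0.05, 0.705, 0.05, 0.705]
ft_force: [1.0, -4.2, -2.7]
grip_width: 0.998
```

```bash
python3 g.py -0.026 -0.262 0.016 0; python3 - <<'E'
from h import *
c=camera("top");cv2.imwrite("pics/top1.png",cv2.resize(c["img"][130:330,200:500],None,fx=2.6,fy=2.6))
E
```

```text
t 3.9 world [ 0.5832 -0.3069  0.0222] local [-0.0232 -0.2793] toolx [ 0.    -0.001 -1.   ] jaw local deg -0.1 F [ 1.  -4.2 -2.7] grip 0.998 j [ 0.78  0.65 -0.5   1.55  0.34  1.03  0.33]
delta tool xyz [ 0.0062  0.0173 -0.0028]
turn about tool x -0.001
tool axes of plate +x,+y: [-0.     0.001  1.   ] [-0.001  1.    -0.001]
```

View pics/top1.png

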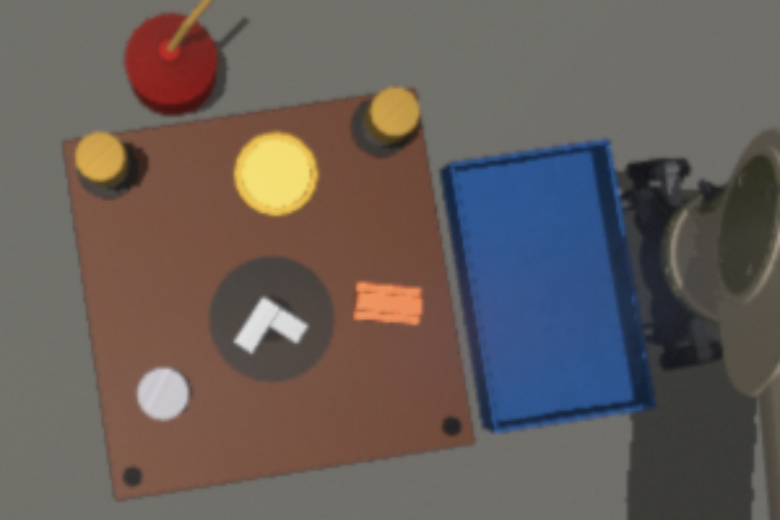

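The tray, now at (548,290) in this crop, is square to the plate with a gap of roughly 12–15 mm left. I'll keep pushing gently until the force rises.

>>> play_rows(increments="0.004 0.006 0 0;0.002 0.006 0 0;0 0.006 0 0")

```text
clock: 4.25
position: [0.5824, -0.2912, 0.0191]
ee_rot: [-0.052, 0.704, 0.047, 0.707]
ft_force: [0.7, -2.6, -3.2]
grip_width: 0.999
```

```bash
python3 g.py -0.026 -0.262 0.016 0
```

```text
t 4.25 world [ 0.5824 -0.2912  0.0191] local [-0.0217 -0.2636] toolx [ 0.005 -0.007 -1.   ] jaw local deg -0.1 F [ 0.7 -2.6 -3.2] grip 0.999 j [ 0.76  0.64 -0.5   1.58  0.35  1.01  0.3 ]
delta tool xyz [ 0.003   0.0016 -0.0043]
turn about tool x -0.002
tool axes of plate +x,+y: [0.004 0.002 1.   ] [-0.007  1.    -0.002]
```

>>> play_rows(increments="0 0.003 0 0;0 0.003 0 0;0 0.003 0 0")

```text
clock: 4.55
position: [0.5827, -0.2898, 0.02]
ee_rot: [-0.055, 0.702, 0.042, 0.709]
ft_force: [4.5, -12.3, -6.3]
grip_width: 1.001
```

```bash
python3 g.py; python3 - <<'E'
from h import *
c=camera("top");cv2.imwrite("pics/top2.png",cv2.resize(c["img"][150:310,350:470],None,fx=3.6,fy=3.6))
E
```

```text
t 4.55 world [ 0.5827 -0.2898  0.02  ] local [-0.0212 -0.2622] toolx [ 0.011 -0.017 -1.   ] jaw local deg -0.2 F [  4.5 -12.3  -6.3] grip 1.001 j [ 0.76  0.63 -0.5   1.59  0.36  1.    0.29]
```

View pics/top2.png

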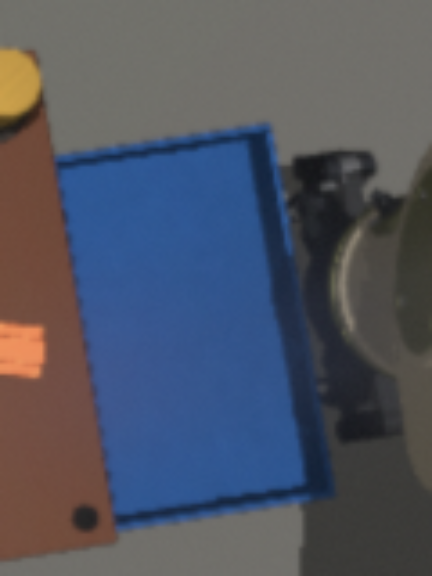

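The tray is now flush along the plate edge, at (60,160) to (115,520) in the crop, and the force rose to 13 N, so it is touching. I'll back off, lift and head for the tee.

>>> play_rows(increments="0 -0.01 0 0;0 -0.02 0 0;-0.045 -0.005 0 0;-0.045 0 0 0;-0.045 0 0 0")

```text
clock: 5.1
position: [0.5827, -0.32, 0.1507]
ee_rot: [-0.051, 0.706, 0.048, 0.705]
ft_force: [1.0, -1.0, 0.5]
grip_width: 0.999
```

```bash
python3 - <<'E'
from h import *
from g import C,ex,ey,st
T=camera("top")
cv2.imwrite("pics/top3.png",cv2.resize(T["img"][150:310,350:470],None,fx=3.6,fy=3.6,interpolation=cv2.INTER_CUBIC))
cv2.imwrite("pics/tee3.png",cv2.resize(T["img"][225:290,235:375],None,fx=5,fy=5,interpolation=cv2.INTER_CUBIC))
# tee
hsv=cv2.cvtColor(T["img"],cv2.COLOR_BGR2HSV)
m=cv2.inRange(hsv,(3,150,150),(15,255,255));m[:, :330]=0;m[:230]=0;m[270:]=0
c=max(cv2.findContours(m,0,1)[0],key=cv2.contourArea)
P=np.array([onz(T,p,.07)[:2] for p in cv2.boxPoints(cv2.minAreaRect(c))]);L=np.c_[(P-C)@ex,(P-C)@ey]
print("tee",L.round(4).tolist(),L.mean(0))
E
python3 g.py -0.0217 -0.082 .12 0
```

```text
tee [[-0.0289, -0.0573], [-0.0036, -0.0634], [-0.0141, -0.1084], [-0.0394, -0.1022]] [-0.02148786 -0.08283319]
t 5.15 world [ 0.5863 -0.321   0.1602] local [-0.0221 -0.2936] toolx [ 0.008 -0.01  -1.   ] jaw local deg -0.1 F [ 2.6 -0.8  7. ] grip 1.006 j [ 0.81  0.52 -0.53  1.42  0.28  1.26  0.39]
delta tool xyz [ 0.0379  0.212  -0.0004]
turn about tool x -0.002
tool axes of plate +x,+y: [0.007 0.003 1.   ] [-0.011  1.    -0.002]
```

View pics/top3.png

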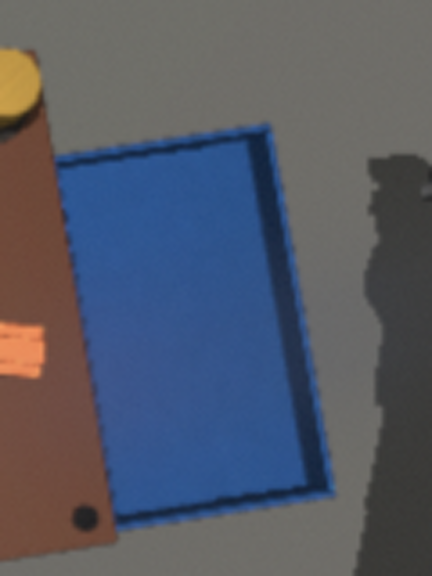

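View pics/tee3.png

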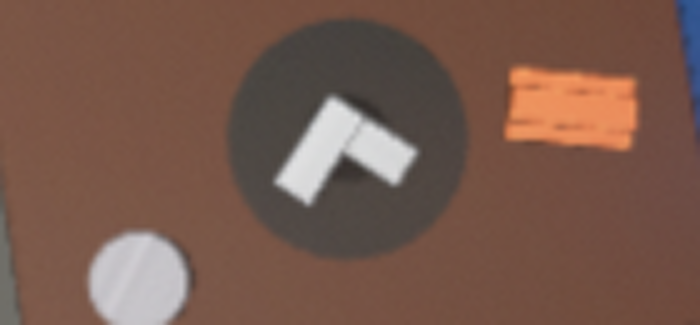

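>>> play_rows(increments="0 0.042 0 0;0 0.042 0 0;0 0.042 0 0;0 0.042 0 0;0 0.042 0 0;0 0 0 0.12;0 0 0 0.12")

```text
clock: 5.85
position: [0.5581, -0.1023, 0.1613]
ee_rot: [0.035, 0.701, -0.039, 0.711]
ft_force: [0.4, -1.4, -0.3]
grip_width: 1.003
```

```bash
python3 g.py -0.0215 -0.083 .071 -13.6; python3 - <<'E'
from h import *
from g import C,ex,ey
T=camera("top")
loc=lambda p,z:(lambda X:np.round([(X-C)@ex,(X-C)@ey],4))(onz(T,p,z)[:2])
U=lambda p,o,s:((p[0]+.5)/s-.5+o[0],(p[1]+.5)/s-.5+o[1])
for n,p in dict(oc=(332,95),l1a=(274,184),l1b=(309,207),l2a=(418,152),l2b=(398,187),ic=(345,150)).items(): print(n,loc(U(p,(235,225),5),.078))
print("tray outer",loc(U((270,125),(350,150),3.6),.045),loc(U((332,492),(350,150),3.6),.045),"inner edges",loc(U((62,157),(350,150),3.6),.045),loc(U((117,527),(350,150),3.6),.045))
E
```

```text
t 5.85 world [ 0.5581 -0.1023  0.1613] local [-0.0191 -0.0732] toolx [ 0.015 -0.006 -1.   ] jaw local deg -14.1 F [ 0.4 -1.4 -0.3] grip 1.003 j [ 0.62  0.31 -0.61  1.7   0.2   1.17 -0.15]
delta tool xyz [ 0.0903 -0.0097 -0.0013]
turn about tool x -0.008
tool axes of plate +x,+y: [0.014 0.243 0.97 ] [-0.008  0.97  -0.243]
oc [-0.0034  0.004 ]
l1a [-0.0323  0.0299]
l1b [-0.0425  0.0186]
l2a [-0.0288 -0.0239]
l2b [-0.0402 -0.0147]
ic [-0.024   0.0024]
tray outer [ 0.0728 -0.249 ] [-0.123  -0.2479] inner edges [ 0.0726 -0.1366] [-0.1236 -0.1332]
```

>>> play_rows(increments="0.03 -0.005 0 0;0.03 -0.004 -0.001 0;0.022 0 0 0;0.008 0 0 0")

```text
clock: 6.3
position: [0.5595, -0.1092, 0.0705]
ee_rot: [0.034, 0.7, -0.036, 0.713]
ft_force: [0.2, 0.6, 0.4]
grip_width: 0.999
```

```bash
python3 g.py -0.0215 -0.083 .071 -13.6
```

```text
t 6.3 world [ 0.5595 -0.1092  0.0705] local [-0.0186 -0.0802] toolx [ 0.019 -0.004 -1.   ] jaw local deg -13.9 F [0.2 0.6 0.4] grip 0.999 j [ 0.6   0.42 -0.58  1.78  0.27  1.   -0.19]
delta tool xyz [-0.0006 -0.0034 -0.0021]
turn about tool x -0.005
tool axes of plate +x,+y: [0.018 0.24  0.971] [-0.006  0.971 -0.24 ]
```

>>> play_rows(increments="-0.001 -0.004 -0.003 0;0 0 0 0;0 0 0 0;0 0 0 0;0 0 0 0;0 0 0 0;0 0 0 0;0 0 0 0", hand=1, squeeze=40)

```text
clock: 7.1
position: [0.5571, -0.1131, 0.0744]
ee_rot: [0.033, 0.699, -0.035, 0.714]
ft_force: [-0.2, 0.0, -2.5]
grip_width: 0.287
```

>>> play_rows(increments="-0.02 0 0 0;-0.03 0 0 0")

```text
clock: 7.3
position: [0.5532, -0.1125, 0.1212]
ee_rot: [0.034, 0.702, -0.034, 0.711]
ft_force: [0.5, 0.1, -1.9]
grip_width: 0.286
```

```bash
python3 g.py -0.026 -0.19 .12 0; python3 - <<'E'
from h import *
c=camera("scene");cv2.imwrite("pics/s4.png",cv2.resize(c["img"][80:290,100:370],None,fx=2.7,fy=2.7))
E
```

```text
t 7.3 world [ 0.5532 -0.1125  0.1212] local [-0.0253 -0.0825] toolx [ 0.013 -0.001 -1.   ] jaw local deg -13.7 F [ 0.5  0.1 -1.9] grip 0.286 j [ 0.63  0.35 -0.6   1.75  0.22  1.1  -0.14]
delta tool xyz [ 0.0015 -0.1046  0.0247]
turn about tool x -0.239
tool axes of plate +x,+y: [0.013 0.236 0.972] [-0.003  0.972 -0.236]
```

View pics/s4.png

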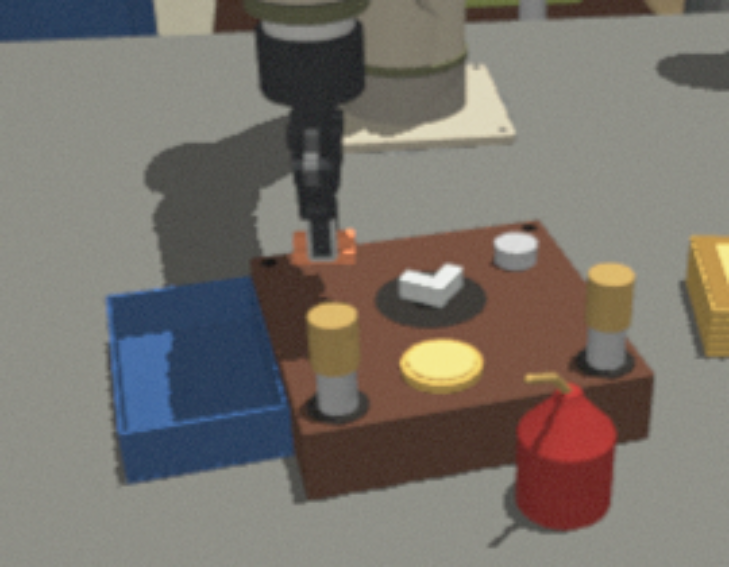

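The copper tee is gripped by its base at (322,245), 24 mm open, and lifted clear. The other pieces haven't moved. I'll carry it over the tray.

>>> play_rows(increments="0 -0.024 0.018 0;0 -0.024 0.018 0;0 -0.024 0.018 0;0 -0.022 0.017 0;0 0 0 -0.12;0 0 0 -0.12")

```text
clock: 7.95
position: [0.621, -0.2164, 0.1303]
ee_rot: [-0.056, 0.697, 0.051, 0.713]
ft_force: [-0.6, 0.2, -1.3]
grip_width: 0.286
```

```bash
python3 g.py 0.022 -0.19 .036 0
```

```text
t 7.95 world [ 0.621  -0.2164  0.1303] local [ 0.0271 -0.195 ] toolx [ 0.023 -0.005 -1.   ] jaw local deg 0.5 F [-0.6  0.2 -1.3] grip 0.286 j [ 0.69  0.53 -0.58  1.49  0.3   1.18  0.22]
delta tool xyz [ 0.0942  0.0059 -0.0072]
turn about tool x 0.009
tool axes of plate +x,+y: [ 0.022 -0.009  1.   ] [-0.008  1.     0.009]
```

>>> play_rows(increments="0.03 0.002 -0.003 0;0.03 0.002 -0.003 0;0.025 0.001 -0.001 0;0.013 0 0 0")

```text
clock: 8.35
position: [0.6173, -0.2146, 0.0306]
ee_rot: [-0.057, 0.695, 0.051, 0.715]
ft_force: [0.2, 0.5, -2.1]
grip_width: 0.287
```

>>> play_rows(increments="0 0 0 0;0 0 0 0;0 0 0 0", hand=-0.1)

```text
clock: 8.65
position: [0.6179, -0.2145, 0.0309]
ee_rot: [-0.057, 0.695, 0.052, 0.715]
ft_force: [0.0, 0.6, -0.6]
grip_width: 0.552
```

>>> play_rows(increments="-0.025 0 0 0;-0.04 0 0 0;-0.04 0 0 0")

```text
clock: 8.95
position: [0.6136, -0.2134, 0.1371]
ee_rot: [-0.057, 0.697, 0.052, 0.713]
ft_force: [1.1, -0.6, 0.5]
grip_width: 0.552
```

```bash
python3 g.py -0.0234 -0.0001 .13 0; python3 - <<'E'
from h import *
c=camera("scene");cv2.imwrite("pics/s5.png",cv2.resize(c["img"][80:290,100:370],None,fx=2.7,fy=2.7))
E
```

```text
t 8.95 world [ 0.6136 -0.2134  0.1371] local [ 0.0201 -0.191 ] toolx [ 0.024 -0.004 -1.   ] jaw local deg 0.7 F [ 1.1 -0.6  0.5] grip 0.552 j [ 0.7   0.51 -0.59  1.51  0.3   1.19  0.22]
delta tool xyz [ 0.0047  0.1915 -0.0413]
turn about tool x 0.012
tool axes of plate +x,+y: [ 0.023 -0.012  1.   ] [-0.007  1.     0.012]
```

View pics/s5.png

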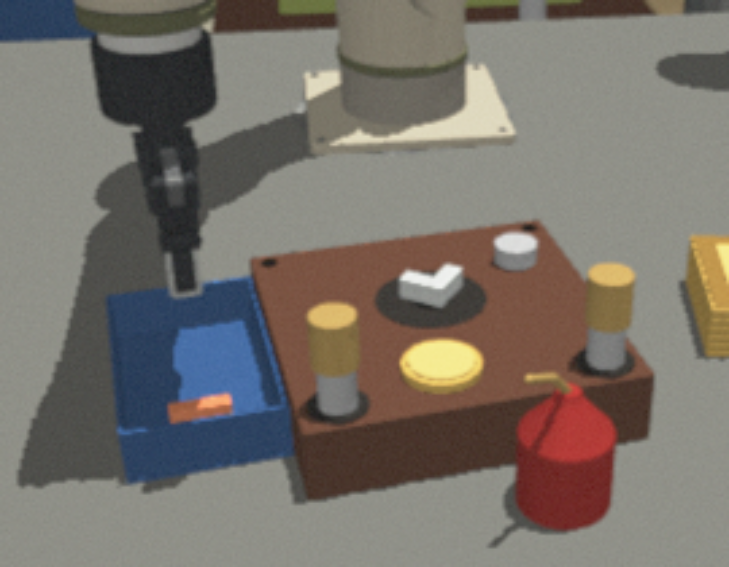

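The tee lies in the tray, at (200,408). The L's edges measure 38 and 39 mm at 138° and 228° local. I'll grip it along its second leg, 48° from plate x.

>>> play_rows(increments="0 0.038 -0.008 0;0 0.038 -0.008 0;0 0.038 -0.008 0;0 0.036 -0.008 0;0 0.034 -0.008 0;0 0 0 -0.14;0 0 0 -0.14;0 0 0 -0.14;0 0 0 -0.14;0 0 0 -0.14;0 0 0 -0.13", hand=-1)

```text
clock: 10.1
position: [0.5565, -0.0306, 0.1611]
ee_rot: [-0.362, 0.6, 0.326, 0.635]
ft_force: [-0.2, 0.7, 0.4]
grip_width: 0.999
```

```bash
python3 g.py -0.0218 -0.0052 .071 48
```

```text
t 10.1 world [ 0.5565 -0.0306  0.1611] local [-0.0105 -0.0019] toolx [ 0.068 -0.02  -0.997] jaw local deg 50.1 F [-0.2  0.7  0.4] grip 0.999 j [ 0.68  0.3  -0.84  1.77  0.28  1.12  0.78]
delta tool xyz [ 0.0892  0.0127 -0.0115]
turn about tool x 0.036
tool axes of plate +x,+y: [ 0.065 -0.764  0.642] [-0.03   0.641  0.767]
```

>>> play_rows(increments="0.03 0.006 -0.006 0.03;0.03 0.006 -0.006 0;0.02 0.002 0 0;0.008 0 0 0")

```text
clock: 10.5
position: [0.5493, -0.0351, 0.0767]
ee_rot: [-0.357, 0.6, 0.315, 0.643]
ft_force: [0.2, -1.6, -0.4]
grip_width: 1.0
```

```bash
python3 g.py -0.0218 -0.0052 .071 48
```

```text
t 10.5 world [ 0.5493 -0.0351  0.0767] local [-0.0183 -0.0054] toolx [ 0.082 -0.024 -0.996] jaw local deg 48.7 F [ 0.2 -1.6 -0.4] grip 1.0 j [ 0.65  0.38 -0.79  1.88  0.37  0.94  0.68]
delta tool xyz [ 0.0054  0.0032 -0.0023]
turn about tool x 0.012
tool axes of plate +x,+y: [ 0.078 -0.747  0.66 ] [-0.035  0.66   0.751]
```

>>> play_rows(increments="0.006 0.004 -0.003 0;0 0 0 0;0 0 0 0;0 0 0 0;0 0 0 0;0 0 0 0;0 0 0 0;0 0 0 0", hand=1)

```text
clock: 11.3
position: [0.5475, -0.0356, 0.0745]
ee_rot: [-0.359, 0.598, 0.313, 0.645]
ft_force: [-0.3, -0.0, -0.8]
grip_width: 0.432
```

>>> play_rows(increments="-0.02 0 0 0;-0.03 0 0 0;-0.02 0 0 0")

```text
clock: 11.6
position: [0.539, -0.0336, 0.1429]
ee_rot: [-0.357, 0.6, 0.315, 0.643]
ft_force: [0.5, -0.3, -1.3]
grip_width: 0.429
```

```bash
python3 g.py -0.03 -0.19 .13 0; python3 - <<'E'
from h import *
c=camera("scene");cv2.imwrite("pics/s6.png",cv2.resize(c["img"][80:290,100:370],None,fx=2.7,fy=2.7))
E
```

```text
t 11.6 world [ 0.539  -0.0336  0.1429] local [-0.0283 -0.0024] toolx [ 0.082 -0.023 -0.996] jaw local deg 48.7 F [ 0.5 -0.3 -1.3] grip 0.429 j [ 0.71  0.27 -0.84  1.84  0.26  1.05  0.76]
delta tool xyz [ 0.0192 -0.1213 -0.1424]
turn about tool x 0.85
tool axes of plate +x,+y: [ 0.078 -0.748  0.66 ] [-0.035  0.659  0.751]
```

View pics/s6.png

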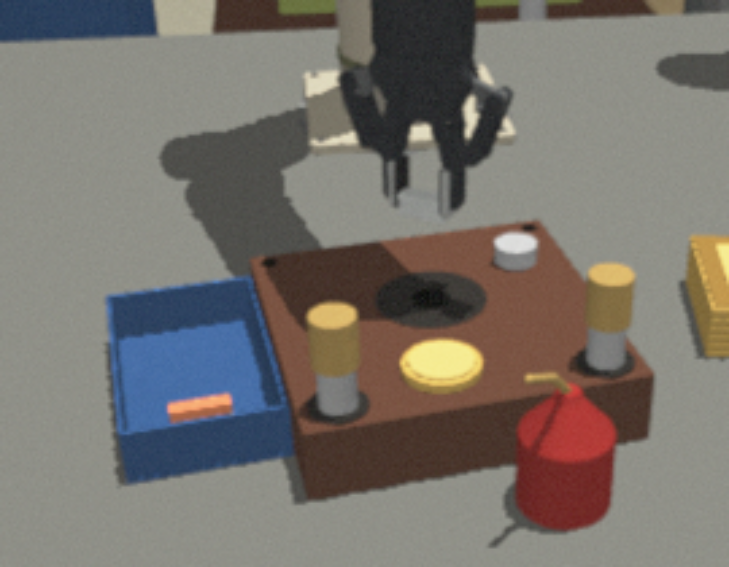

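The L is held at (422,203), about 37 mm open. I'll turn the hand back square, then carry it.

>>> play_rows(increments="0 0 0 0.14;0 0 0 0.14;0 0 0 0.14;0 0 0 0.14;0 0 0 0.14;0 0 0 0.14;0 -0.03 0 0;0 -0.04 0 0;0 -0.04 0 0;0 -0.04 0 0;0 -0.03 0 0")

```text
clock: 12.75
position: [0.562, -0.2122, 0.1508]
ee_rot: [-0.054, 0.675, 0.034, 0.735]
ft_force: [1.3, 0.1, -0.9]
grip_width: 0.43
```

```bash
python3 g.py -0.03 -0.19 .037 0
```

```text
t 12.75 world [ 0.562  -0.2122  0.1508] local [-0.0308 -0.1825] toolx [ 0.087 -0.023 -0.996] jaw local deg -0.9 F [ 1.3  0.1 -0.9] grip 0.43 j [ 0.8   0.34 -0.61  1.69  0.23  1.08  0.25]
delta tool xyz [ 0.1137 -0.0036 -0.0086]
turn about tool x -0.016
tool axes of plate +x,+y: [0.083 0.019 0.996] [-0.035  0.999 -0.016]
```

>>> play_rows(increments="0.035 -0.001 -0.003 0;0.035 -0.001 -0.003 0;0.03 -0.001 -0.003 0;0.015 0 -0.002 0")

```text
clock: 13.15
position: [0.5624, -0.2282, 0.0329]
ee_rot: [-0.052, 0.674, 0.029, 0.737]
ft_force: [-0.1, -0.3, -2.1]
grip_width: 0.432
```

```bash
python3 g.py -0.033 -0.19 .036 0
```

```text
t 13.15 world [ 0.5624 -0.2282  0.0329] local [-0.0326 -0.1984] toolx [ 0.091 -0.028 -0.995] jaw local deg -1.5 F [-0.1 -0.3 -2.1] grip 0.432 j [ 0.76  0.49 -0.55  1.78  0.33  0.87  0.18]
delta tool xyz [-0.0035  0.0082 -0.0004]
turn about tool x -0.026
tool axes of plate +x,+y: [0.086 0.029 0.996] [-0.041  0.999 -0.025]
```

>>> play_rows(increments="0 0.006 0 0;0 0 0 0;0 0 0 0;0 0 0 0", hand=-0.05)

```text
clock: 13.55
position: [0.5627, -0.2206, 0.034]
ee_rot: [-0.053, 0.673, 0.029, 0.737]
ft_force: [0.2, -0.4, 0.8]
grip_width: 0.525
```

```bash
python3 g.py; python3 - <<'E'
from h import *
c=camera("scene");cv2.imwrite("pics/s7.png",cv2.resize(c["img"][140:290,100:300],None,fx=3.6,fy=3.6))
E
```

```text
t 13.55 world [ 0.5627 -0.2206  0.034 ] local [-0.0312 -0.1909] toolx [ 0.092 -0.028 -0.995] jaw local deg -1.4 F [ 0.2 -0.4  0.8] grip 0.525 j [ 0.76  0.49 -0.56  1.78  0.33  0.87  0.17]
```

View pics/s7.png

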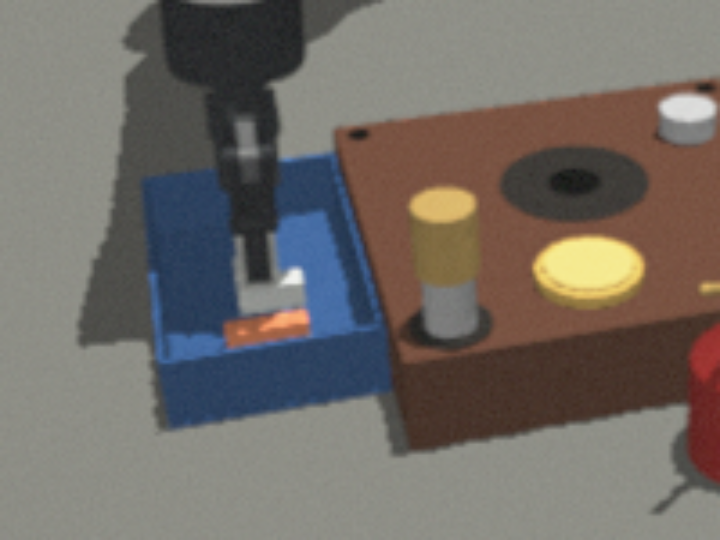

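The L is lying in the tray at (272,292) in the crop, free of the fingers, just behind the tee. Now I'll lift and go to the round slug at local (−0.059, 0.084).

>>> play_rows(increments="-0.03 0 0 0;-0.04 0 0.003 0;-0.04 0 0.003 0;0 0.03 -0.002 0;0 0.04 -0.002 0;0 0.04 -0.002 0;0 0.04 -0.002 0;0 0.04 -0.002 0;0 0.04 -0.002 0;0 0.03 -0.002 0")

```text
clock: 14.6
position: [0.5189, 0.0426, 0.1463]
ee_rot: [-0.053, 0.667, 0.023, 0.743]
ft_force: [1.4, -0.1, 0.2]
grip_width: 0.525
```

```bash
python3 g.py -0.0592 0.0839 .071 0
```

```text
t 14.6 world [0.5189 0.0426 0.1463] local [-0.0373  0.0759] toolx [ 0.109 -0.037 -0.993] jaw local deg -1.8 F [ 1.4 -0.1  0.2] grip 0.525 j [ 0.52  0.18 -0.78  1.91  0.22  1.02 -0.25]
delta tool xyz [ 0.0721  0.0109 -0.0299]
turn about tool x -0.032
tool axes of plate +x,+y: [0.103 0.037 0.994] [-0.052  0.998 -0.032]
```

>>> play_rows(increments="0 0.004 -0.01 -0.03;0 0.004 -0.01 0;0.025 0.002 -0.006 0;0.025 0.001 -0.004 0;0.012 0 0 0", hand=-1)

```text
clock: 15.1
position: [0.4952, 0.0498, 0.0843]
ee_rot: [-0.067, 0.663, 0.033, 0.745]
ft_force: [-0.0, -0.6, 0.1]
grip_width: 1.0
```

```bash
python3 g.py -0.0592 0.0839 .073 0
```

```text
t 15.1 world [0.4952 0.0498 0.0843] local [-0.0598  0.0863] toolx [ 0.12  -0.039 -0.992] jaw local deg 0.2 F [-0.  -0.6  0.1] grip 1.0 j [ 0.49  0.21 -0.78  2.03  0.29  0.88 -0.3 ]
delta tool xyz [ 0.0115 -0.0018 -0.0007]
turn about tool x 0.003
tool axes of plate +x,+y: [0.113 0.003 0.994] [-0.056  0.998  0.003]
```

>>> play_rows(increments="0.011 -0.002 0.001 0;0 0 0 0;0 0 0 0;0 0 0 0;0 0 0 0;0 0 0 0;0 0 0 0;0 0 0 0", hand=1)

```text
clock: 15.9
position: [0.4991, 0.0451, 0.0748]
ee_rot: [-0.066, 0.662, 0.031, 0.746]
ft_force: [-0.6, 0.0, -1.6]
grip_width: 0.401
```

>>> play_rows(increments="-0.02 0 0 0;-0.03 0 0 0;-0.02 0 0 0")

```text
clock: 16.2
position: [0.4883, 0.0481, 0.1433]
ee_rot: [-0.066, 0.665, 0.032, 0.744]
ft_force: [1.3, 0.2, -2.2]
grip_width: 0.401
```

```bash
python3 g.py -0.084 -0.19 .14 0; python3 - <<'E'
from h import *
c=camera("scene");cv2.imwrite("pics/s8.png",cv2.resize(c["img"][80:290,100:370],None,fx=2.7,fy=2.7))
E
```

```text
t 16.2 world [0.4883 0.0481 0.1433] local [-0.0669  0.0856] toolx [ 0.114 -0.039 -0.993] jaw local deg -0.0 F [ 1.3  0.2 -2.2] grip 0.401 j [ 0.55  0.1  -0.81  1.98  0.17  0.99 -0.2 ]
delta tool xyz [ 0.0165 -0.2751 -0.0173]
turn about tool x -0.0
tool axes of plate +x,+y: [0.108 0.006 0.994] [-0.055  0.998 -0.   ]
```

View pics/s8.png

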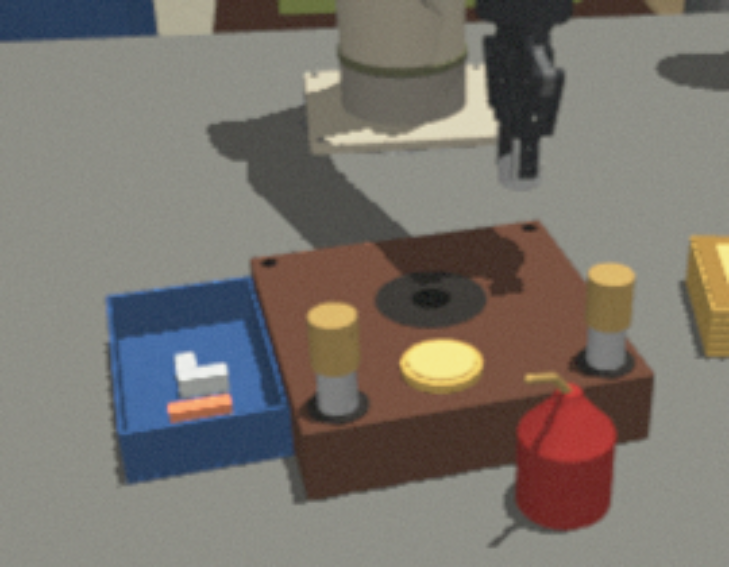

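The round slug is held, 34 mm open. The tee at (200,407) and the L at (203,378) both lie flat in the tray.

>>> play_rows(increments="0 -0.03 -0.001 0;0 -0.04 -0.001 0;0 -0.04 -0.001 0;0 -0.04 -0.001 0;0 -0.04 -0.001 0;0 -0.04 -0.001 0;0 -0.03 -0.001 0;0 -0.01 0 0")

```text
clock: 17.05
position: [0.5209, -0.2277, 0.1602]
ee_rot: [-0.069, 0.662, 0.033, 0.745]
ft_force: [-0.1, -0.5, -1.8]
grip_width: 0.403
```

```bash
python3 g.py -0.074 -0.19 .037 0
```

```text
t 17.05 world [ 0.5209 -0.2277  0.1602] local [-0.0736 -0.192 ] toolx [ 0.121 -0.042 -0.992] jaw local deg 0.4 F [-0.1 -0.5 -1.8] grip 0.403 j [ 0.85  0.23 -0.58  1.8   0.15  1.02  0.36]
delta tool xyz [ 0.122   0.0092 -0.0144]
turn about tool x 0.007
tool axes of plate +x,+y: [ 0.114 -0.     0.994] [-0.058  0.998  0.007]
```

>>> play_rows(increments="0.035 0.003 -0.004 0;0.035 0.003 -0.004 0;0.03 0.002 -0.004 0;0.014 0.001 -0.002 0")

```text
clock: 17.45
position: [0.5214, -0.2273, 0.0423]
ee_rot: [-0.069, 0.661, 0.032, 0.747]
ft_force: [0.0, 0.0, -2.4]
grip_width: 0.402
```

```bash
python3 g.py -0.074 -0.19 .037 0
```

```text
t 17.45 world [ 0.5214 -0.2273  0.0423] local [-0.0731 -0.1917] toolx [ 0.125 -0.044 -0.991] jaw local deg 0.2 F [ 0.   0.  -2.4] grip 0.402 j [ 0.8   0.38 -0.54  1.91  0.28  0.79  0.26]
delta tool xyz [ 0.0051  0.002  -0.0015]
turn about tool x 0.004
tool axes of plate +x,+y: [0.118 0.003 0.993] [-0.061  0.998  0.004]
```

>>> play_rows(increments="0.009 0.001 -0.001 0;0 0 0 0")

```text
clock: 17.65
position: [0.5199, -0.2247, 0.0299]
ee_rot: [-0.068, 0.662, 0.033, 0.746]
ft_force: [0.1, -0.3, -1.1]
grip_width: 0.4
```

>>> play_rows(increments="0 0 0 0;0 0 0 0;0 0 0 0;0 0 0 0", hand=-0.05)

```text
clock: 18.05
position: [0.5227, -0.2249, 0.0336]
ee_rot: [-0.07, 0.66, 0.033, 0.747]
ft_force: [0.4, -0.5, 0.0]
grip_width: 0.524
```

>>> play_rows(increments="-0.02 0 0 0;-0.04 0 0.004 0;-0.04 0 0.004 0;-0.03 0 0.003 0;0 -0.04 0 0;0 -0.04 0 0;0 -0.04 0 0;0 0 0 0")

```text
clock: 18.85
position: [0.5363, -0.3402, 0.1835]
ee_rot: [-0.073, 0.657, 0.031, 0.75]
ft_force: [0.0, -0.6, 0.1]
grip_width: 0.526
```

```bash
python3 g.py; python3 - <<'E'
from h import *
c=camera("scene");cv2.imwrite("pics/s9.png",cv2.resize(c["img"][80:290,100:370],None,fx=2.7,fy=2.7))
c=camera("top");cv2.imwrite("pics/t9.png",cv2.resize(c["img"][150:310,220:470],None,fx=3.1,fy=3.1,interpolation=cv2.INTER_CUBIC))
E
```

```text
t 18.85 world [ 0.5363 -0.3402  0.1835] local [-0.0743 -0.3056] toolx [ 0.134 -0.05  -0.99 ] jaw local deg 0.6 F [ 0.  -0.6  0.1] grip 0.526 j [ 0.94  0.34 -0.53  1.62  0.17  1.09  0.52]
```

View pics/s9.png

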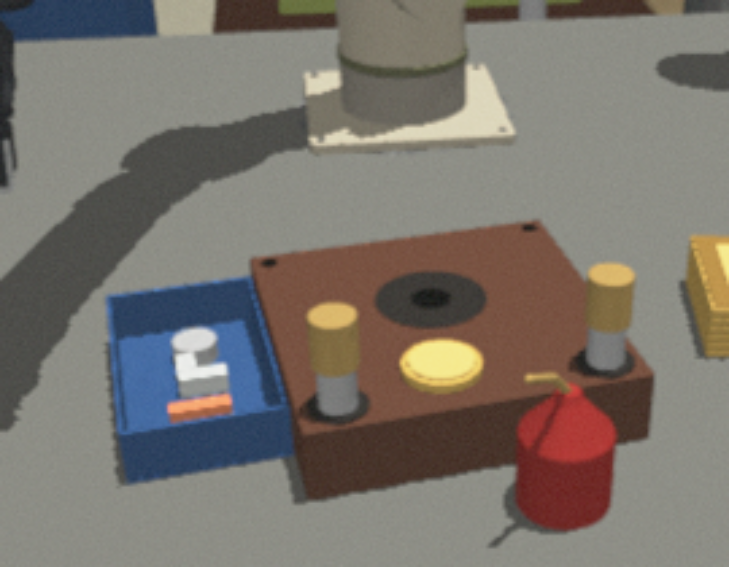

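View pics/t9.png

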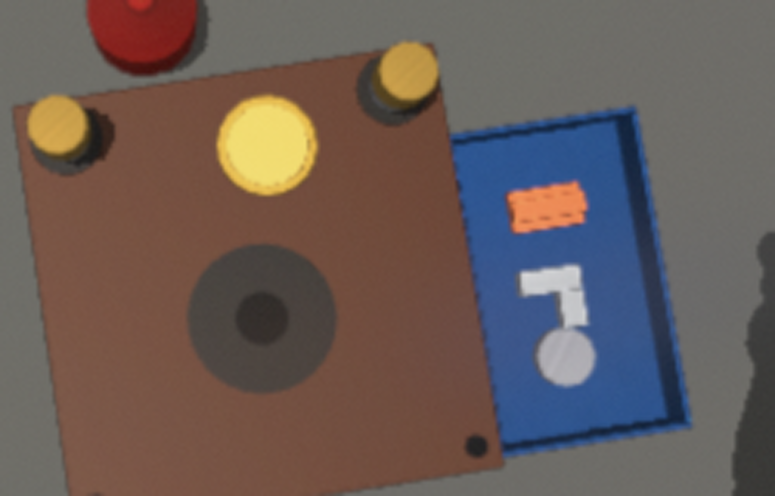

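All three pieces lie in the tray: tee (548,207), L (557,290) and round (566,357). The cap is where it was and the arm is clear. I'll do one numeric check of the tray pose, then hand in.

```bash
python3 - <<'E'
from h import *
from g import C,ex,ey
T=camera("top")
U=lambda p:((p[0]+.5)/3.1-.5+220,(p[1]+.5)/3.1-.5+150)
for n,p,z in(("outer far",(636,108),.045),("outer near",(690,426),.045),("inner far",(455,140),.045),("cap",(267,145),.07),("round",(566,357),.022),("tee",(548,207),.024)):
    X=onz(T,U(p),z)[:2];print(n,((X-C)@ex).round(4),((X-C)@ey).round(4))
from workcell import workorder
print(workorder.hand_in())
E
```

```text
outer far 0.0725 -0.2493
outer near -0.1245 -0.2483
inner far 0.0698 -0.1353
cap 0.0818 -0.0186
round -0.0732 -0.1857
tee 0.021 -0.1899
the job is handed in; nothing more can be done
None
```

The job is done and handed in at about 19 s. By my checks the tray is snug against the plate and all three scrap pieces are inside it; the hand-in gave no verdict.

- **Tray:** I pushed it square with the open fingers until the force rose to about 13 N against the plate, with all the scrap still on top. I then gripped each piece and lowered it in: tee, then L, then round slug.
- **Tray position:** The last top view puts the tray's outer wall at local y −0.249 to −0.248 m. That means a centre of about −0.189 m (0.190 m would be touching), square to within about 0.3°. The 1 mm difference is within the calibration error.
- **Scrap:** Both views show all three pieces low inside the tray, none on the rim. The round slug lies close against the L.
- **Cap:** Its position agrees with the start to within 1 mm.
- **Lid stack and oil can:** I did not re-measure these. The robot never went near them, and the can and the visible edge of the stack look unmoved in the last scene view.
- **Tool tilt:** The tool gradually tilted to about 8° over the moves, which did not affect any grasp.

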